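# Stop the sharpening board rocking

### The job

The sharpening board rocks because the screw foot under its near right corner has rusted in too short: with the fingertips push the small wooden wedge, thin end first, along the bench and in under that foot just until the board is firm, without jacking the board up or shoving it along the bench. Press down on the board's corner above that foot to feel that it no longer dips (push the wedge in further if it does), and finish while still pressing there, with about 10 N, the three good feet all down on the bench. Grip, lift or carry nothing, leave the whetstone lying on the board, and do not disturb the brush, the little dressing stone or the handle blank.

Things in the scene. Friction and masses are not known exactly. Their poses are not given: they have to be found in the camera images.
- board: sharpening board, 140 mm (its x) by 260 mm (its y), its top face 46 mm and its underside 24 mm above the bench, on four screw feet; 1.0 kg plus the stone on it, loose. Origin under its middle, at bench level when its three good feet are down. Its x points away from the robot, y to the left, z up. Near edge at x = -70 mm. Stable on the good feet; 1 to 3 N down on the near right corner tips it.
- board_corner (a point): the place to press: on the board's top face above the short foot, 20 mm in from the right end and from the near edge. The bare wood there is about 45 mm (x) by 35 mm (y); beyond it stand the whetstone and its end clamp, up to 24 mm above the board. (The state stops giving the board while fingers rest on it.)
- seized_sole (a point): centre of the underside of the short foot, a round rubber pad, 29 mm in diameter, on a threaded stem, at board x = -50 mm, y = -105 mm; 9 to 13 mm above the bench (it differs each time) while the three good feet are down. It can neither turn nor slide. Once the wedge meets it, the push on the wedge climbs from under 1 N; above about 15 N the board begins to slide.
- foot_near_left (a point): centre of the underside of the good foot under the near left corner (0 mm above the bench when it stands)
- foot_far_left (a point): centre of the underside of the good foot under the far left corner; this one lifts when the board rocks onto the short foot
- foot_far_right (a point): centre of the underside of the good foot under the far right corner
- stone: brown whetstone, 64 x 200 x 24 mm, lying on the board between its end stops, origin at the centre of its underside
- wedge_mid (a point): middle of the dark wooden wedge, 11 mm above its underside. 75 mm long (its x), 26 mm wide (its y), 30 g. Thin end at x = +37 mm, 7 mm thick; the top face rises evenly, 2 mm in 10 mm, to the upright end face at x = -37 mm, 22 mm high: the face to push. It starts flat on the bench in front of the short foot, thin end towards the board.
- brush: wooden scrubbing brush, 41 x 156 x 26 mm, bystander, origin at the centre of its underside
- dresser: small grey dressing stone, 24 x 46 x 20 mm, bystander, origin at the centre of its underside
- blank: octagonal wooden handle blank, 25 x 132 x 25 mm, bystander, origin at the centre of its underside
Not all that is in view belongs to the job. What is meant by the part that bears wedge_mid is not turquoise, and is the smaller of those in its own colour.

How it is judged:
By the outcome, as a careful person would: the job done as asked, in the order asked, and still so for the second after the job is handed in, while the arm keeps its last pose, push and grip.
It also fails if it takes over 48 s, if anything falls off the work surface, if the arm or the gripper's body presses on something with over 40 N, if the wrist force passes 120 N, or if a joint passes its speed limit or range.

### The arm

A 6-joint arm with a two-finger parallel gripper is mounted at the origin on a cart in front of the work surface, level with it; the furniture and walls round the work are solid. World frame = base frame: x ahead of the robot, y to its left, z up, the work surface at z = 0. Lengths are in m, angles in rad, forces in N, time in s.
With the tool pointing down it reaches from about 0.275 to 0.75 m from the base axis. Payload 10.2 kg.
Tool frame: the origin (TCP) lies between the finger pads; the fingertips stand 8 mm ahead of it and the grasp point (between the pads) lies 11 mm behind it; z points along the fingers, y is the line along which they close (so a half turn about z gives the same grasp; the last joint's range is limited). The gripper opens to 88 mm and grips with 3 to 60 N. Pads are 18 mm wide; open, the fingers measure 123 mm over their backs; the gripper's body (75 mm by 187 mm) begins 45 mm behind the grasp point.
Start: joints at [1.078, 0.313, 1.498, -0, 1.331, -0.223], TCP at [0.14, 0.506, 0.247] pointing down, gripper open.
Joint ranges: [-2.94, 2.94], [-0.97, 2.17], [0.19, 2.56], [-1.23, 4.37], [0.02, 3.11], [-2.88, 2.88]. Speed limits (rad/s): [2.39, 2.39, 3.01, 3.14, 3.14, 3.14].

### API

Orientations are given as a unit quaternion [w, x, y, z].
In Python, from cell import robot gives the robot as it stands.
- The arm moves only by the tool arm_command, never from a script. Its argument "rows" is a list of rows, each a list of 5 numbers: the opening, from 0 (shut) to 1 (fully open), then the shift along the tool's x, y, z as a fraction of full scale, then the turn about the tool's z as a fraction of full scale. In form: [[claw, x, y, z, twist], ...]. A call has exactly 5 rows; each row shifts and turns the commanded pose from where the row before left it, along the tool's axes as they then stand; what a row does not reach is not made up. Full scale, the value 1, is 200 mm for a shift and 180 degrees for a turn. A row lasts 1/12 s, in which the tool goes at most 41.7 mm and 7.16 degrees, less where a joint would pass 70% of its speed; a pose out of reach is approached as far as the arm can. A call with a number of a shift or a turn outside -1 to 1 is refused whole. A call with a gripper value outside its range is refused whole. The fingers move at their own pace and stop on an object; the grip force is fixed at half the most. Time passes only in rows, so rows that do not move let the fingers close, or fill a call up. It gives the time, the measured TCP pose, the force, the opening and the grip force at its end, in the units of the state.
- robot.read_state(): the state, without advancing time (a new reading comes with each control period).
- robot.read_camera(name): name is "scene" or "top" or "wrist"; returns a dict with "pixels" (420x560x3 uint8, red, green, blue), "fx", "fy", "cx", "cy" (pixels), "R" (3x3) and "t" (3): a world point X has camera coordinates R X + t. Camera axes: x right, y down, z forward; pixel columns grow to the right and rows downward; lengths in m; the calibration is good to about 2 mm. The wrist camera is an equidistant fisheye: a pixel r from the principal point sees the ray r / f radians off the axis. A picture is of the moment at which its call begins. There is no depth.
- robot.close_job(): hands the job in; it is judged then, once.
The state is a dict: "time_s": time; "joint_pos": joint angles; "qvel": joint speeds; "effort": joint torques, N m; "ee_pos": TCP position; "tool_rot": TCP orientation; "force": force on the tool from outside, world axes, zero at the start; "ft_torque": the same for the moment, N m; "gripper_width": opening from 0.0 (shut) to 1.0 (fully open); "grasp_force": force on a finger pad.
Only numpy, scipy, OpenCV 4.12 (cv2) and the standard library are available. Lean on these libraries where they do the work, as an engineer would, in place of code of your own. Each camera call takes 0.05 s, during which the arm holds its last target. There are 200 camera calls.

## Working session

There is one attempt and no reset: what is moved stays moved. The work goes in short steps, Python scripts to look and compute and a tool call to move; the robot and the scene stay as the last step left them, time stands still between calls to the robot, and variables do not carry over. Pictures are saved under pics/ and viewed, at most 10 in all, crops included, and the job is handed in when it is done.

Besides the shell and the picture viewer there is one more tool, called after "Emit:" as name(argument=value, ...) on one line, values as JSON. arm_command: Moves the arm, as the interface text tells. Shift numbers are shares of 200 mm and turn numbers shares of 180 degrees, none past 1 either way. Its arguments: {"type":"object","properties":{"rows":{"type":"array"}},"required":["rows"]}

```bash
mkdir -p pics; ls; python3 - <<'E'
from cell import robot
import cv2
for n in("scene","top"):
    c=robot.read_camera(n); cv2.imwrite(f"pics/{n}0.png",c["pixels"][:,:,::-1])
    print(n,c["fx"],c["fy"],c["cx"],c["cy"],c["R"],c["t"])
s=robot.read_state(); print(s)
E
```

```text
pics
scene 512.2408648908427 512.2408648908427 287.3445943832468 201.5298857536473 [[ 0.43454998  0.90049154  0.01677216]
 [ 0.70278843 -0.32738066 -0.63159347]
 [-0.5632537   0.28624621 -0.7751183 ]] [-0.26158757 -0.34798139  1.73281795]
top 497.0799592975218 497.0799592975218 276.61929648308575 206.06164167097663 [[-1.91320042e-02 -9.99816829e-01 -5.25010145e-04]
 [-9.90016684e-01  1.90178105e-02 -1.39661332e-01]
 [ 1.39645735e-01 -2.15223239e-03 -9.90199190e-01]] [0.02179519 0.55158653 1.32501063]
{'time_s': 0.1, 'joint_pos': array([ 1.07760878e+00,  3.13392671e-01,  1.49835439e+00,  4.43086053e-06,
        1.33100416e+00, -2.23402587e-01]), 'qvel': array([-0.00116241, -0.00057171, -0.00295257,  0.00140692,  0.00069658,
       -0.00068062]), 'effort': array([ 1.77022128e-03, -4.02807784e+01, -2.52642775e+01,  6.95899758e-02,
        3.42419534e-02, -6.15042063e-05]), 'ee_pos': array([0.13983491, 0.50581617, 0.24622153]), 'tool_rot': array([-2.05156712e-04,  1.34484269e-01,  9.90915559e-01, -5.41741067e-04]), 'force': array([0.36605913, 0.42055393, 0.40188772]), 'ft_torque': array([-0.01402851, -0.06220292,  0.01244623]), 'grasp_force': 0.0, 'gripper_width': 0.9975196388201139}
```

View pics/scene0.png

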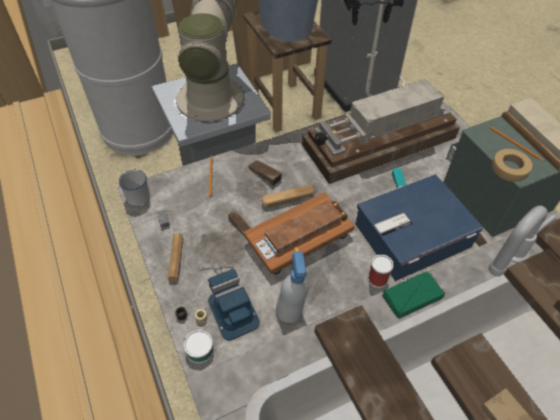

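View pics/top0.png

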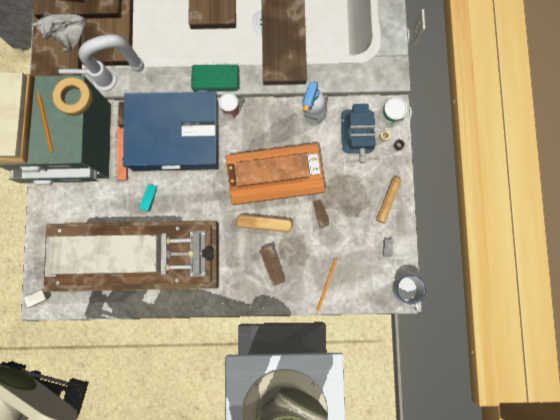

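The top view shows the board at about (275,172). The wedge, the smaller dark piece, is at (321,213) in front of the board's near right corner. The larger dark piece at (272,264) is a decoy, and the brush is at (265,222). I'll zoom in to measure.

```bash
python3 - <<'E'
import cv2,numpy as np
a=cv2.imread("pics/top0.png")[130:240,215:345]; b=cv2.imread("pics/scene0.png")[170:280,200:360]
cv2.imwrite("pics/topc.png",cv2.resize(a,None,fx=5,fy=5,interpolation=cv2.INTER_CUBIC))
cv2.imwrite("pics/scenec.png",cv2.resize(b,None,fx=5,fy=5,interpolation=cv2.INTER_CUBIC))
E
```

```text
(no output)
```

View pics/topc.png

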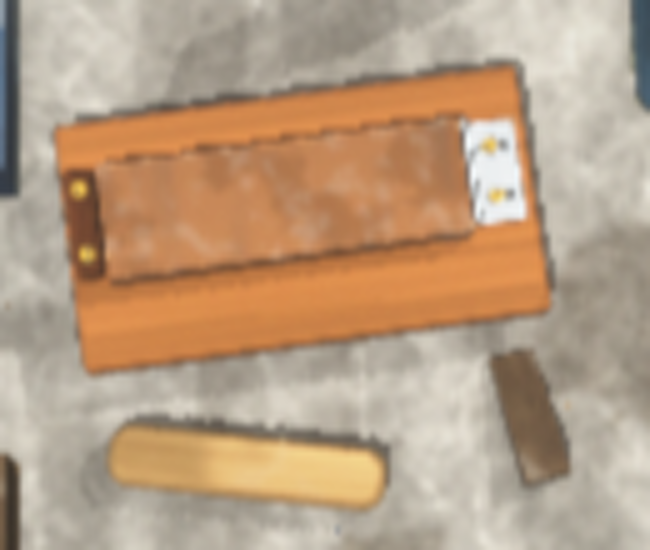

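View pics/scenec.png

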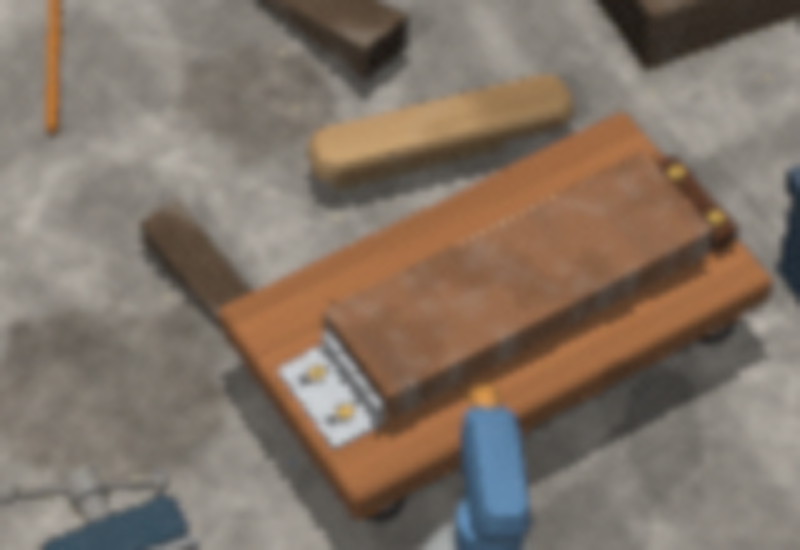

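The top crop shows the board corners at (57,127), (519,62), (550,308) and (92,373). The wedge's thin end is at (490,355)–(530,349) and its thick end at (528,486)–(569,472). The scene crop confirms this: only the wedge's thick half shows, and its thick end points away from the board.

```bash
cat > h.py <<'E'
import numpy as np, cv2
from scipy.optimize import least_squares
from cell import robot
def proj(c,X): 
    p=np.asarray(X)@np.array(c["R"]).T+c["t"]; return p[:,:2]/p[:,2:]*c["fx"]+[c["cx"],c["cy"]]
def place(q,P):
    c,s=np.cos(q[2]),np.sin(q[2]); P=np.asarray(P,float)
    return np.c_[q[0]+c*P[:,0]-s*P[:,1], q[1]+s*P[:,0]+c*P[:,1], P[:,2]]
def fit(obs,q0):
    f=lambda q:np.concatenate([(proj(c,place(q,P))-uv).ravel() for c,P,uv in obs])
    r=least_squares(f,q0); return r.x,np.round(r.fun,1)
E
python3 - <<'E'
from h import *
t=robot.read_camera("top"); s=robot.read_camera("scene")
T=lambda u:(np.array(u)+.5)/5-.5+[215,130]
S=lambda u:(np.array(u)+.5)/5-.5+[200,170]
b=.046
B=[[.07,.13,b],[.07,-.13,b],[-.07,-.13,b],[-.07,.13,b]]
o=[(t,B,T([(57,127),(519,62),(550,308),(92,373)])),(s,[B[1],B[2],B[3],B[0]],S([(358,508),(222,308),(624,113),(772,280)]))]
for obs in(o[:1],o[1:],o): print("board",*fit(obs,[.5,0,0]))
q=fit(o,[.5,0,0])[0]
W=[[.0375,.013,.007],[.0375,-.013,.007],[-.0375,.013,.022],[-.0375,-.013,.022]]
w,e=fit([(t,W,T([(490,355),(530,349),(528,486),(569,472)])),(s,[W[2],W[3]],S([(187,198),(145,225)]))],[.4,-.1,0]);print("wedge",w,e)
print("sole,corner",place(q,[[-.05,-.105,.01],[-.05,-.11,.046]]))
E
```

```text
board [0.64315844 0.01238947 0.12114494] [-0.5 -0.2 -0.   0.   1.5  0.  -1.   0.1]
board [0.64408496 0.01387435 0.12120429] [-0.2 -0.2 -1.2  0.5  0.1 -0.9  1.3  0.2]
board [0.64364939 0.01317704 0.12121881] [-0.7 -0.4 -0.3 -0.2  1.2 -0.2 -1.3 -0.  -0.5 -0.2 -1.5  0.5 -0.2 -0.9
  1.   0.2]
wedge [ 0.53532679 -0.10985534  0.22551711] [-0.5  0.4  0.4 -0.7 -0.9 -0.6 -0.  -0.1 -0.9  0.  -0.4 -0.8]
sole,corner [[ 0.60671312 -0.09709858  0.01      ]
 [ 0.60731773 -0.10206189  0.046     ]]
```

Emit:
arm_command(rows=[[0,0,0,0,-0.0368],[0,0,0,0,-0.0368],[0,0,0,0,-0.0368],[0,0,0,0,-0.0368],[0,0,0,0,0]])

```text
time_s: 0.62
ee_pos: [0.1399, 0.506, 0.2466]
tool_rot: [-0.0, -0.098, 0.995, -0.0]
force: [-0.1, -0.2, 0.5]
gripper_width: 0.644
grasp_force: 0.0
```

Emit:
arm_command(rows=[[0,-0.05,-0.17,0,0],[0,-0.05,-0.17,0,0],[0,-0.05,-0.17,0,0],[0,-0.05,-0.17,0,0],[0,-0.05,-0.17,0,0]])

```text
time_s: 1.03
ee_pos: [0.2218, 0.3472, 0.2467]
tool_rot: [0.0, -0.094, 0.996, 0.0]
force: [0.2, -0.4, -0.6]
gripper_width: 0.268
grasp_force: 0.0
```

Emit:
arm_command(rows=[[0,-0.05,-0.17,0,0],[0,-0.05,-0.17,0,0],[0,-0.05,-0.17,0,0],[0,-0.05,-0.17,0,0],[0,-0.05,-0.17,0,0]])

```text
time_s: 1.45
ee_pos: [0.3035, 0.1899, 0.2469]
tool_rot: [0.0, -0.094, 0.996, 0.0]
force: [1.1, 1.3, -0.6]
gripper_width: 0.003
grasp_force: 0.0
```

Emit:
arm_command(rows=[[0,-0.05,-0.17,0,0],[0,-0.05,-0.17,0,0],[0,-0.05,-0.17,0,0],[0,-0.05,-0.17,0,0],[0,-0.05,-0.17,0,0]])

```text
time_s: 1.87
ee_pos: [0.3852, 0.0324, 0.2469]
tool_rot: [0.0, -0.094, 0.996, -0.0]
force: [1.1, -0.3, 0.6]
gripper_width: 0.002
grasp_force: 0.0
```

Emit:
arm_command(rows=[[0,-0.05,-0.17,0,0],[0,-0.05,-0.17,0,0],[0,-0.05,-0.17,0,0],[0,-0.05,-0.17,0,0],[0,0,0,0,0]])

```text
time_s: 2.28
ee_pos: [0.4518, -0.0961, 0.2462]
tool_rot: [0.0, -0.092, 0.996, -0.0]
force: [0.7, 1.1, -0.4]
gripper_width: 0.004
grasp_force: 0.0
```

Emit:
arm_command(rows=[[0,-0.0575,-0.15,0.05,0],[0,0,0,0.2,0],[0,0,0,0.2,0],[0,0,0,0.2,0],[0,0,0,0.2,0]])

```text
time_s: 2.7
ee_pos: [0.4668, -0.1185, 0.0752]
tool_rot: [0.0, -0.094, 0.996, -0.0]
force: [0.9, 1.0, 0.1]
gripper_width: 0.004
grasp_force: 0.0
```

Emit:
arm_command(rows=[[0,0,0,0.2,0],[0,0,0,0.05,0],[0,0,0,0,0],[0,0,0,0,0],[0,0,0,0,0]])

```text
time_s: 3.12
ee_pos: [0.4684, -0.1194, 0.0289]
tool_rot: [0.002, -0.096, 0.995, -0.001]
force: [-0.2, 0.1, 0.2]
gripper_width: 0.006
grasp_force: 0.0
```

```bash
python3 - <<'E'
from h import *
s=robot.read_state(); print(s["ee_pos"],s["tool_rot"],s["force"])
t=robot.read_camera("top"); w=robot.read_camera("wrist")
a=cv2.resize(t["pixels"][150:240,255:355,::-1],None,fx=4,fy=4,interpolation=cv2.INTER_CUBIC)
b=w["pixels"][:,:,::-1]
c=np.zeros((420,400,3),np.uint8); c[:360]=a
v=np.hstack([b[:, 80:480],c]); cv2.imwrite("pics/mix1.png",v)
E
```

```text
[ 0.46839623 -0.11942213  0.02894122] [ 0.00160132 -0.09581261  0.99539754 -0.00105398] [-0.1508587   0.1276635   0.18528245]
```

View pics/mix1.png

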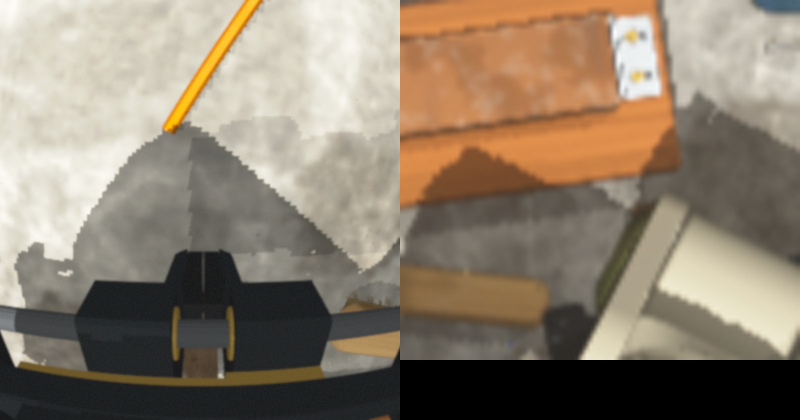

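The wrist view shows the wedge between the gripper parts at about (200,365), ahead of the closed fingers and roughly centred. In the top view the arm hides it. I'll shift about 4.5 mm to the right and lower.

Emit:
arm_command(rows=[[0,0,-0.022,0.04,0],[0,0,0,0.04,0],[0,0,0,0,0],[0,0,0,0,0],[0,0,0,0,0]])

```text
time_s: 3.63
ee_pos: [0.4679, -0.1232, 0.0106]
tool_rot: [-0.0, -0.096, 0.995, 0.0]
force: [-0.3, 0.7, 0.6]
gripper_width: 0.003
grasp_force: 0.0
```

Emit:
arm_command(rows=[[0,-0.02,0,0,0],[0,-0.02,0,0,0],[0,-0.02,0,0,0],[0,-0.02,0,0,0],[0,0,0,0,0]])

```text
time_s: 4.05
ee_pos: [0.4845, -0.1201, 0.0108]
tool_rot: [0.0, -0.096, 0.995, -0.0]
force: [-0.8, 0.6, 0.8]
gripper_width: 0.006
grasp_force: 0.0
```

Emit:
arm_command(rows=[[0,-0.02,0,-0.01,0],[0,-0.02,0,0,0],[0,-0.02,0,0,0],[0,-0.02,0,0,0],[0,-0.02,0,0,0]])

```text
time_s: 4.47
ee_pos: [0.5037, -0.1162, 0.0127]
tool_rot: [-0.0, -0.096, 0.995, -0.0]
force: [-0.3, 0.0, 0.3]
gripper_width: 0.004
grasp_force: 0.1
```

Emit:
arm_command(rows=[[0,-0.01,0,0,0],[0,-0.01,0,0,0],[0,-0.01,0,0,0],[0,0,0,0,0],[0,0,0,0,0]])

```text
time_s: 4.88
ee_pos: [0.5092, -0.1152, 0.0127]
tool_rot: [-0.0, -0.096, 0.995, 0.0]
force: [-0.1, 0.3, 0.6]
gripper_width: 0.004
grasp_force: 0.0
```

```bash
python3 - <<'E'
from h import *
s=robot.read_state(); print(s["ee_pos"],s["force"])
t=robot.read_camera("scene")
cv2.imwrite("pics/sc2.png",cv2.resize(t["pixels"][180:270,200:320,::-1],None,fx=5,fy=5,interpolation=cv2.INTER_CUBIC))
E
```

```text
[ 0.50920241 -0.11517374  0.01269596] [-0.08908719  0.31311242  0.64104944]
```

View pics/sc2.png

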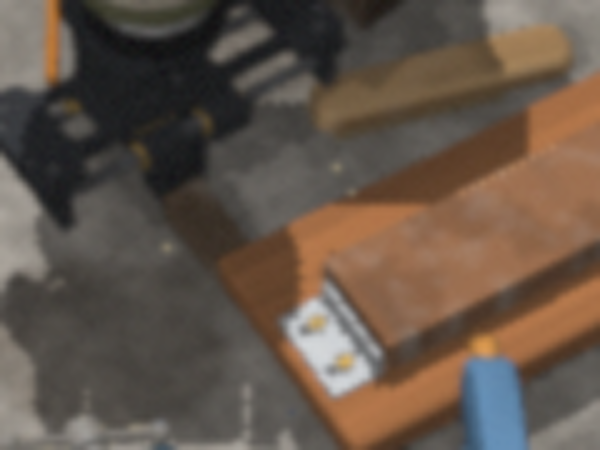

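The scene view shows the fingers against the wedge's end face at about (185,190). The wedge is heading straight under the board's corner, and the board hasn't moved. I'll go on in small steps.

Emit:
arm_command(rows=[[0,-0.01,0,0,0],[0,-0.01,0,0,0],[0,-0.01,0,0,0],[0,-0.005,0,0,0],[0,0,0,0,0]])

```text
time_s: 5.35
ee_pos: [0.5163, -0.1138, 0.0127]
tool_rot: [0.0, -0.096, 0.995, -0.0]
force: [0.5, -0.3, -0.1]
gripper_width: 0.006
grasp_force: 0.0
```

Emit:
arm_command(rows=[[0,-0.005,0,0,0],[0,-0.005,0,0,0],[0,-0.005,0,0,0],[0,0,0,0,0],[0,0,0,0,0]])

```text
time_s: 5.77
ee_pos: [0.5191, -0.1133, 0.0127]
tool_rot: [0.0, -0.096, 0.995, -0.0]
force: [0.5, -0.7, -0.3]
gripper_width: 0.004
grasp_force: 0.0
```

Emit:
arm_command(rows=[[0,-0.005,0,0,0],[0,-0.005,0,0,0],[0,-0.005,0,0,0],[0,0,0,0,0],[0,0,0,0,0]])

```text
time_s: 6.18
ee_pos: [0.5216, -0.1127, 0.0127]
tool_rot: [-0.001, -0.096, 0.995, 0.0]
force: [-4.2, -0.4, 3.1]
gripper_width: 0.006
grasp_force: 2.4
```

Emit:
arm_command(rows=[[0,-0.005,0,0,0],[0,-0.005,0,0,0],[0,0,0,0,0],[0,0,0,0,0],[0,0,0,0,0]])

```text
time_s: 6.6
ee_pos: [0.5231, -0.1124, 0.0127]
tool_rot: [-0.001, -0.096, 0.995, 0.0]
force: [-7.8, -2.0, 4.7]
gripper_width: 0.007
grasp_force: 4.1
```

Emit:
arm_command(rows=[[0,0.01,0,0,0],[0,0.04,0,0,0],[0,0.05,0,0,0],[0,0,0,-0.18,0],[0,0,0,-0.18,0]])

```text
time_s: 7.02
ee_pos: [0.5027, -0.1158, 0.0843]
tool_rot: [-0.002, -0.096, 0.995, 0.001]
force: [0.8, -0.1, 0.9]
gripper_width: 0.001
grasp_force: 0.0
```

Emit:
arm_command(rows=[[0,-0.17,0,0,0],[0,-0.17,0,0,0],[0,-0.18,-0.03,0,0],[0,0,0,0,0],[0,0,0,0,0]])

```text
time_s: 7.43
ee_pos: [0.6079, -0.1019, 0.084]
tool_rot: [0.0, -0.097, 0.995, 0.0]
force: [-0.3, -0.0, -0.1]
gripper_width: 0.005
grasp_force: 0.0
```

Emit:
arm_command(rows=[[0,0,0,0.06,0],[0,0,0,0.06,0],[0,0,0,0.01,0],[0,0,0,0,0],[0,0,0,0,0]])

```text
time_s: 7.85
ee_pos: [0.6071, -0.1023, 0.0586]
tool_rot: [-0.0, -0.096, 0.995, 0.0]
force: [-0.6, -0.5, 0.3]
gripper_width: 0.004
grasp_force: 0.0
```

```bash
python3 - <<'E'
from h import *
s=robot.read_state(); print(s["ee_pos"],s["force"])
t=robot.read_camera("scene")
cv2.imwrite("pics/sc3.png",cv2.resize(t["pixels"][170:280,200:360,::-1],None,fx=5,fy=5,interpolation=cv2.INTER_CUBIC))
E
```

```text
[ 0.60713087 -0.10225915  0.05860432] [-0.57164591 -0.50595054  0.27591952]
```

View pics/sc3.png

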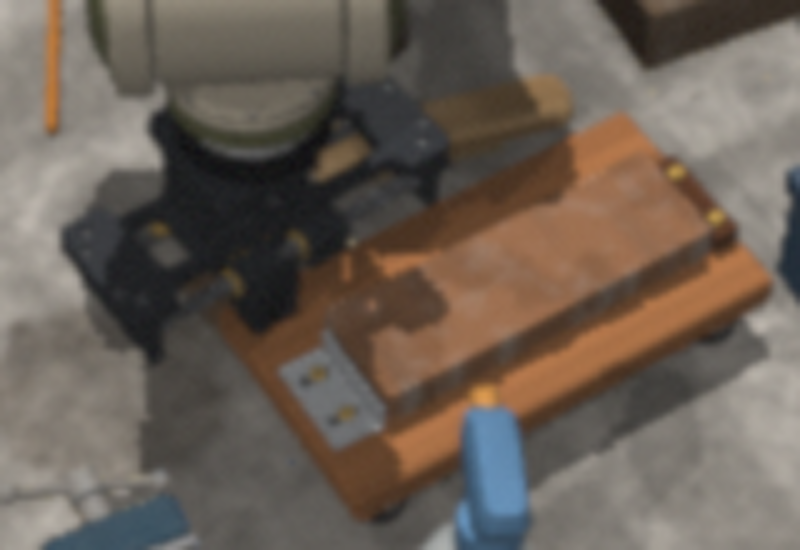

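The board's corners at (358,510), (772,280) and (624,113) haven't moved, and the fingers hang over the bare near-right corner at about (265,320). I'll press down gradually.

Emit:
arm_command(rows=[[0,0,0,0.01,0],[0,0,0,0.005,0],[0,0,0,0.0025,0],[0,0,0,0,0],[0,0,0,0,0]])

```text
time_s: 8.32
ee_pos: [0.6075, -0.1021, 0.0553]
tool_rot: [0.0, -0.096, 0.995, -0.0]
force: [-0.7, -0.0, -0.2]
gripper_width: 0.007
grasp_force: 0.0
```

Emit:
arm_command(rows=[[0,0,0,0.005,0],[0,0,0,0,0],[0,0,0,0,0],[0,0,0,0,0],[0,0,0,0,0]])

```text
time_s: 8.73
ee_pos: [0.6077, -0.1021, 0.0545]
tool_rot: [0.0, -0.096, 0.995, -0.0]
force: [-0.1, 0.3, 2.6]
gripper_width: 0.005
grasp_force: 1.7
```

Emit:
arm_command(rows=[[0,0,0,0.005,0],[0,0,0,0,0],[0,0,0,0,0],[0,0,0,0,0],[0,0,0,0,0]])

```text
time_s: 9.15
ee_pos: [0.6077, -0.1022, 0.0544]
tool_rot: [0.0, -0.096, 0.995, -0.0]
force: [-4.1, 1.6, 10.8]
gripper_width: 0.004
grasp_force: 5.6
```

```bash
python3 - <<'E'
from h import *
s=robot.read_state(); print(s["ee_pos"],s["force"],s["ft_torque"])
def ecc(a,b,r):
    x0,x1,y0,y1=r; A=cv2.cvtColor(a[y0:y1,x0:x1],6).astype(np.float32);B=cv2.cvtColor(b[y0:y1,x0:x1],6).astype(np.float32)
    W=np.eye(2,3,dtype=np.float32)
    cc,W=cv2.findTransformECC(A,B,W,cv2.MOTION_TRANSLATION,(3,200,1e-6),None,3); return np.round([*W[:,2],cc],3)
now={n:robot.read_camera(n)["pixels"][:,:,::-1].copy() for n in("scene","top")}
for n in now: cv2.imwrite(f"pics/{n}9.png",now[n])
R={"scene":{"L end":(326,358,188,244),"NL":(312,332,188,212),"clamp+FR":(252,282,240,275),"static box":(360,470,180,270),"static blue":(208,258,268,335)},
"top":{"L end":(224,240,148,208),"FR":(302,328,138,172),"F edge":(240,300,140,160),"box":(125,217,92,170),"static vise":(338,380,100,165)}}
for n in R:
    a=cv2.imread(f"pics/{n}0.png")
    for k,r in R[n].items():
        try: print(n,k,ecc(a,now[n],r))
        except Exception as e: print(n,k,"fail")
E
```

```text
[ 0.6076821  -0.10217576  0.05438481] [-4.10962445  1.59503789 10.77366361] [ 0.2312662   0.65550999 -0.01846941]
scene L end [0.11  0.005 0.993]
scene NL [0.903 5.168 0.664]
scene clamp+FR [ 0.914 -0.33   0.689]
scene static box [ 0.003 -0.004  1.   ]
scene static blue [ 0.464 -0.11   0.759]
top L end [-0.049 -0.019  0.997]
top FR [ 3.788 -3.828  0.455]
top F edge [-0.897 -0.134  0.851]
top box [0.001 0.004 1.   ]
top static vise [-0.103  0.075  0.96 ]
```

The corner is firm: it gave 0.1 mm for 8 N. To make sure the board hasn't been jacked up, I'll calibrate the fingertip height with a light touch on bare bench.

Emit:
arm_command(rows=[[0,0,0,-0.01,0],[0,0,0,-0.16,0],[0,0.2,0,0,0],[0,0.2,0,0,0],[0,0.2,0,0,0]])

```text
time_s: 9.67
ee_pos: [0.4881, -0.1249, 0.0871]
tool_rot: [0.0, -0.097, 0.995, -0.0]
force: [1.5, -1.1, -0.1]
gripper_width: -0.0
grasp_force: 0.0
```

Emit:
arm_command(rows=[[0,0.1,0,0.18,0],[0,0,0,0.16,0],[0,0,0,0,0],[0,0,0,0,0],[0,0,0,0,0]])

```text
time_s: 10.08
ee_pos: [0.4713, -0.1293, 0.0205]
tool_rot: [0.001, -0.096, 0.995, -0.001]
force: [0.8, 0.3, 0.0]
gripper_width: 0.004
grasp_force: 0.0
```

Emit:
arm_command(rows=[[0,0,0,0.045,0],[0,0,0,0.01,0],[0,0,0,0,0],[0,0,0,0,0],[0,0,0,0,0]])

```text
time_s: 10.5
ee_pos: [0.4704, -0.1289, 0.0084]
tool_rot: [0.0, -0.096, 0.995, -0.0]
force: [0.2, -0.4, 1.0]
gripper_width: -0.0
grasp_force: 0.5
```

Emit:
arm_command(rows=[[0,0,0,0.005,0],[0,0,0,0,0],[0,0,0,0,0],[0,0,0,0,0],[0,0,0,0,0]])

```text
time_s: 10.92
ee_pos: [0.4704, -0.1289, 0.0084]
tool_rot: [0.0, -0.096, 0.995, -0.0]
force: [-3.2, 2.6, 14.8]
gripper_width: 0.006
grasp_force: 7.6
```

The bench contact reads 0.0084, so the board corner was at 46.0 mm under 10 N: firm and not jacked up. I'll go back and do the final press.

Emit:
arm_command(rows=[[0,0,0,-0.2,0],[0,0,0,-0.18,0],[0,-0.2,0,0,0],[0,-0.2,0,0,0],[0,-0.2,0,0,0]])

```text
time_s: 11.33
ee_pos: [0.5896, -0.1056, 0.0847]
tool_rot: [0.001, -0.096, 0.995, -0.001]
force: [0.2, -0.7, -0.3]
gripper_width: 0.001
grasp_force: 0.0
```

Emit:
arm_command(rows=[[0,-0.1,0,0,0],[0,0,0,0.06,0],[0,0,0,0.06,0],[0,0,0,0,0],[0,0,0,0,0]])

```text
time_s: 11.75
ee_pos: [0.6061, -0.1022, 0.0582]
tool_rot: [-0.001, -0.096, 0.995, 0.001]
force: [0.7, 0.0, 0.4]
gripper_width: 0.005
grasp_force: 0.0
```

Emit:
arm_command(rows=[[0,0,0,0.01,0],[0,0,0,0.0075,0],[0,0,0,0,0],[0,0,0,0,0],[0,0,0,0,0]])

```text
time_s: 12.17
ee_pos: [0.6075, -0.1022, 0.056]
tool_rot: [0.0, -0.096, 0.995, -0.0]
force: [-0.4, 0.1, -0.2]
gripper_width: 0.006
grasp_force: 0.0
```

Emit:
arm_command(rows=[[0,0,0,0.0025,0],[0,0,0,0,0],[0,0,0,0,0],[0,0,0,0,0],[0,0,0,0,0]])

```text
time_s: 12.58
ee_pos: [0.6075, -0.1021, 0.0552]
tool_rot: [-0.0, -0.096, 0.995, -0.0]
force: [-0.6, -0.5, -0.7]
gripper_width: 0.006
grasp_force: 0.0
```

Emit:
arm_command(rows=[[0,0,0,0.005,0],[0,0,0,0,0],[0,0,0,0,0],[0,0,0,0,0],[0,0,0,0,0]])

```text
time_s: 13.0
ee_pos: [0.6077, -0.1022, 0.0545]
tool_rot: [0.0, -0.096, 0.995, -0.0]
force: [-0.7, 1.0, 3.2]
gripper_width: 0.003
grasp_force: 1.9
```

Emit:
arm_command(rows=[[0,0.001,0,0.004,0],[0,0,0,0,0],[0,0,0,0,0],[0,0,0,0,0],[0,0,0,0,0]])

```text
time_s: 13.42
ee_pos: [0.6076, -0.1021, 0.0544]
tool_rot: [0.0, -0.096, 0.995, -0.0]
force: [-2.3, 2.3, 9.1]
gripper_width: 0.006
grasp_force: 4.7
```

Steady at about 9 N with no dip. I'll add slightly more and let it settle.

Emit:
arm_command(rows=[[0,0,0,0.0005,0],[0,0,0,0,0],[0,0,0,0,0],[0,0,0,0,0],[0,0,0,0,0]])

```text
time_s: 13.83
ee_pos: [0.6076, -0.1022, 0.0543]
tool_rot: [0.0, -0.096, 0.995, -0.0]
force: [-2.5, 0.4, 9.7]
gripper_width: 0.003
grasp_force: 5.1
```

Emit:
arm_command(rows=[[0,0,0,0,0],[0,0,0,0,0],[0,0,0,0,0],[0,0,0,0,0],[0,0,0,0,0]])

```text
time_s: 14.25
ee_pos: [0.6076, -0.1022, 0.0544]
tool_rot: [0.0, -0.096, 0.995, -0.0]
force: [-3.5, 1.4, 10.0]
gripper_width: 0.006
grasp_force: 5.1
```

```bash
python3 -c "
from cell import robot
print(robot.close_job())"
```

```text
the job is handed in; nothing more can be done
None
```

I pushed the wedge in under the short foot and handed the job in at about 14 s, still pressing the corner with 10 N; the corner is firm (about 0.1 mm of give) and at its normal 46 mm height, so the board isn't jacked up, though I didn't check the three good feet one by one.

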